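Move a push-fit filter capsule to the other gas turret

ROBOT

A 6-joint arm with a two-finger parallel gripper is mounted at the origin on a cart in front of the work surface, level with it; the furniture and walls round the work are solid. World frame = base frame: x ahead of the robot, y to its left, z up, the work surface at z = 0. Lengths are in mm, angles in rad, forces in N, time in s.
With the tool pointing down it reaches from about 275 to 1000 mm from the base axis. Payload 8.4 kg.
Tool frame: the origin (TCP) lies at the very end of the fingers, on their centre line; the grasp point (between the pads) lies 19 mm behind it; z points along the fingers, y is the line along which they close (so a half turn about z gives the same grasp; the last joint's range is limited). The gripper opens to 85 mm and grips with 20 to 120 N. Pads are 22 mm wide; open, the fingers measure 114 mm over their backs; the gripper's body (76 mm by 85 mm) begins 54 mm behind the grasp point. The pads swing forward as they close: fully open they stand 13 mm farther back than shut.
Start: joints at [-1.136, 0.353, 1.633, -0, 1.155, -0.002], TCP at [264.4, -566.322, 231.281] pointing down, gripper open.
Joint ranges: [-2.63, 2.63], [-0.92, 2.1], [0.06, 2.66], [-1.3, 4.44], [0, 2.69], [-3.02, 3.02]. Speed limits (rad/s): [2.22, 2.22, 2.79, 3.14, 3.14, 3.14].

INTERFACE

Orientations are given as [roll, pitch, yaw] about the fixed x, y, z axes, in that order (R = Rz(yaw) Ry(pitch) Rx(roll)).
In Python, from rig import sensors, grab_frame, camera_params, order gives the robot as it stands. The module is installed in compiled form; this text tells all that it offers.
- The arm moves only by the tool move_arm, never from a script. Its argument "motion" is a list of rows, each a list of 7 numbers: the turn, a rotation vector about the tool's x, y, z in shares of 2 rad (1.0 is 2 rad), then the shift along the tool's x, y, z in a scale on which 1.0 is 60 cm, then the finger opening in m, from 0 to 0.0854. A call has 1 to 8 rows; each row is the pose to reach, as a shift and turn from the pose commanded when the call began, along the tool's axes at that moment; what a row does not reach only later rows make up. A row lasts 1/8 s, in which the tool goes at most 62.5 mm and 10.7 degrees, less where a joint would pass 70% of its speed; a pose out of reach is approached as far as the arm can. Shift and turn numbers lie between -1 and 1, and a call with a number outside is refused. A call with a gripper value outside its range is refused whole. The fingers move at their own pace and stop on an object; "grip_force" is the grip in N (left out, the last holds). Time passes only in rows, so rows that repeat a pose let the fingers close. It gives the time, the measured TCP pose, the force, the opening and the grip force at its end, in the units of the state.
- sensors.sense(): the state, without advancing time (a new reading comes with each control period).
- grab_frame(name): name is "scene" or "top"; returns (picture, depth): 400x640x3 uint8, red, green, blue; 400x640 float32, mm along the optical axis (not along the pixel's ray), 0 where there is no reading.
- camera_params(name): a dict with "camera_matrix" (3x3 intrinsics, pixels), "world_from_camera" (4x4, takes a point from camera to world coordinates). Camera axes: x right, y down, z forward; pixel columns grow to the right and rows downward; lengths in mm; the calibration is good to about 2 mm. A picture is of the moment at which its call begins. camera_params takes no time and is no camera call.
- order.sign_off(): hands the job in; it is judged then, once.
The state is a dict: "clock": time; "qpos": joint angles; "qvel": joint speeds; "joint_efforts": joint torques, N m; "eef_pos": TCP position; "tcp_rot": TCP orientation; "contact_force": force on the tool from outside, world axes, zero at the start; "wrist_torque": the same for the moment, N m; "opening": opening from 0.0 (shut) to 1.0 (fully open); "grasp_force": force on a finger pad.
Only numpy, scipy, OpenCV 4.12 (cv2) and the standard library are available. Lean on these libraries where they do the work, as an engineer would, in place of code of your own. Each camera call takes 0.05 s, during which the arm holds its last target. There are 200 camera calls.

TASK

The white filter capsule is to move from the gas turret it is on to the other turret, whose steel tube is bare. Squeeze the grey release ring in against the capsule and keep it in while you draw the capsule straight off its tube, then push the capsule onto the bare tube until it is felt to stop, fully home and locked, and let go so that the ring springs right out again. Work gently so that neither tube is strained, and leave the other things on the worktop where they are.

Things in the scene. Friction and masses are not known exactly. Their poses are not given: they have to be found in the camera images.
- capsule: White ribbed round filter capsule, 46 mm dia, 42 mm long, about 0.1 kg. Origin on its axis in the plane of its mouth face; +x points out of the mouth, to the turret. Flat back face at x = -42 mm; an 11 mm dia, 15 mm long hose stub stands out of its centre. The teeth inside let it off its tube only with the ring held in.
- ring (a joint): Grey release ring at the mouth, travel in m: 0 = sprung out, 0.004 = pressed in. The teeth let go of the collar at about 0.0033. Its spring takes 6 N to start and 10 N fully in; 12 to 16 N of grip between back face and ring holds it in. Pushed on with the ring free, and held straight, the teeth snap over the collar at 5 to 8 N.
- ring_face (a point): Centre of the ring's outer face, +x out of it. Flange 43 mm dia, 4 mm thick, bore 20 mm; with the ring out this face lies 9 mm outside the mouth face and 51 mm from the back face; pressed in, 47 mm. From above, keep the fingertips at least 11 mm above the axis, clear of tube and collar: the flange reaches 21 mm above the axis.
- turret_a: White gas turret, fixed to the worktop, that carries the capsule at the start: column with a grey knob on top, 155 mm high, foot 72 mm dia. Origin under the column; a rigid steel tube, 12 mm dia, points along its -x at z = 100 mm, tip 128 mm from the column axis. A load above 15 N on a turret or tube strains it.
- turret_b: The same turret with a bare tube. Its tube was cut by hand: the tip is 120.5 to 135.5 mm out along -x, so feel for the stop. Fully home, the capsule points as the turret does, its mouth face 85.5 to 100.5 mm from the column axis; it then has 2.5 mm of free play before the teeth hold it (as on turret a).
- turret_b_outlet (a point): Nominal tip of turret b's tube (not the true one), on the tube's axis, 128 mm out and 100 mm up; -x points out of the tube. Nose tapers from 12 to 7 mm dia over 6 mm. A collar, 18 mm dia, 17 mm long, starts 8.5 mm behind the tip; the capsule's guide bore (13 mm dia, starts 26.5 mm inside the mouth face) stops against it.
- vial: White capped vial, 25 mm dia, 67 mm tall, bystander. Origin under its centre.
- pot_lid: White round pot lid, 70 mm dia, 16 mm high, bystander. Origin under its centre.
- syringe: Syringe lying on the worktop, 115 mm long, bystander.
- glass_rod: Glass stirring rod, 180 mm long, 7 mm dia, bystander.
- spatula_black: Spatula with black handle, 212 mm long, bystander.

How it is judged:
By the outcome, as a careful person would: the job done as asked, in the order asked, and still so for the second after the job is handed in, with the robot touching nothing.
It also fails if it takes over 64 s, if anything falls off the work surface, if the arm or the gripper's body presses on something with over 40 N, if the wrist force passes 120 N, or if a joint passes its speed limit or range.

## Working session

There is one attempt and no reset: what is moved stays moved. The work goes in short steps, Python scripts to look and compute and a tool call to move; the robot and the scene stay as the last step left them, time stands still between calls to the robot, and variables do not carry over. Pictures are saved under pics/ and viewed, at most 10 in all, crops included, and the job is handed in when it is done.

Besides the shell and the picture viewer there is one more tool, called after "Emit:" as name(argument=value, ...), one argument or row to a line, values as JSON. move_arm: Moves the arm, as the interface text tells. Its arguments: {"type":"object","properties":{"motion":{"type":"array","items":{"type":"array","items":{"type":"number"}}},"grip_force":{"type":"number"}},"required":["motion"]}

```bash
mkdir -p pics
cat > h.py <<'E'
import numpy as np, cv2
from rig import sensors, grab_frame, camera_params, order
def cloud(n):
    im,d=grab_frame(n); p=camera_params(n); K=np.array(p["camera_matrix"]);T=np.array(p["world_from_camera"])
    v,u=np.indices(d.shape); c=np.stack([(u-K[0,2])/K[0,0]*d,(v-K[1,2])/K[1,1]*d,d],-1)
    w=c@T[:3,:3].T+T[:3,3]; w[d==0]=np.nan
    return im,w
E
python3 - <<'E'
from h import *
for n in("top","scene"):
    im,w=cloud(n); np.savez(n+"0.npz",im=im,w=w); cv2.imwrite(f"pics/{n}0.png",im[:,:,::-1])
    p=camera_params(n); print(n,np.round(p["world_from_camera"],2).tolist(),p["camera_matrix"][0][0])
print(sensors.sense())
E
```

```text
top [[-0.02, -0.99, 0.12, 404.94], [-1.0, 0.01, -0.02, 37.26], [0.02, -0.12, -0.99, 1299.83], [0.0, 0.0, 0.0, 1.0]] 486.9045226953544
scene [[-0.86, -0.34, 0.39, 164.96], [-0.52, 0.57, -0.64, 685.71], [-0.0, -0.75, -0.66, 763.88], [0.0, 0.0, 0.0, 1.0]] 482.15899000774897
{'clock': 0.1, 'qpos': array([-1.13639255e+00,  3.53591383e-01,  1.63410019e+00, -1.20286692e-05,
        1.15520480e+00, -2.42580060e-03]), 'qvel': array([ 0.00100773, -0.00167646, -0.00034586, -0.00018481,  0.00028553,
       -0.00096741]), 'joint_efforts': array([-1.57576178e-03, -6.06361628e+01, -3.42817533e+01, -7.81941048e-05,
        3.97962547e-03, -2.95254415e-05]), 'eef_pos': array([ 264.20894725, -565.90753165,  230.61165538]), 'tcp_rot': array([-3.14028890e+00,  7.83581089e-06,  4.36834444e-01]), 'contact_force': array([ 0.00162958, -0.16481939, -0.46903477]), 'wrist_torque': array([ 0.04517348, -0.06547514,  0.04400155]), 'grasp_force': 0.0, 'opening': 1.0005884531860618}
```

View pics/top0.png

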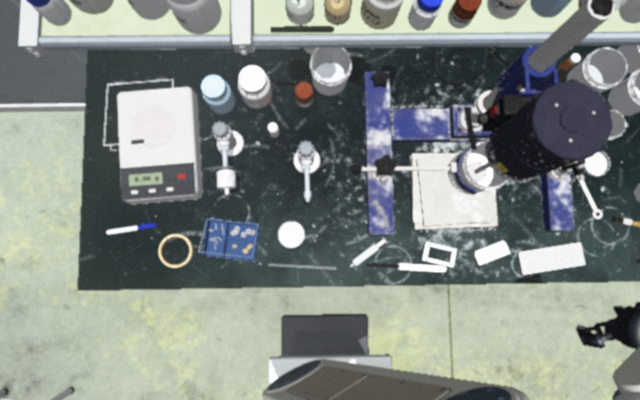

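View pics/scene0.png

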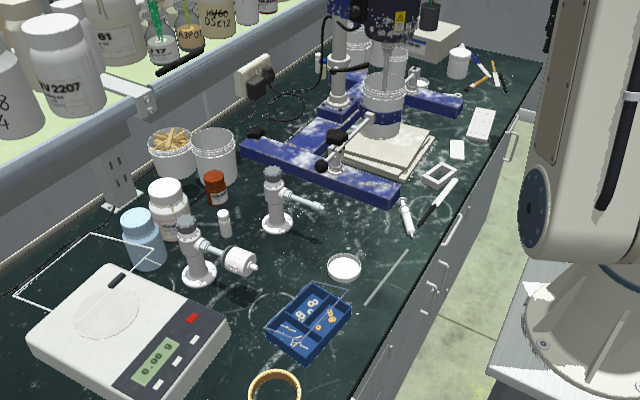

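The top view shows turret a's knob at (220,130) with the capsule at (226,180). Turret b's knob is at (306,150) and its bare tube ends near (307,197). The scene view agrees: capsule turret at (195,250), bare turret at (275,200). Next I fit both from depth.

Run:
```python
import numpy as np
for n,boxA,boxB in(("top",(195,250,110,200),(290,325,130,210)),("scene",(170,270,205,295),(250,335,155,240))):
    f=np.load(n+"0.npz");w=f["w"]
    for nm,(u0,u1,v0,v1) in(("A",boxA),("B",boxB)):
        p=w[v0:v1,u0:u1].reshape(-1,3);p=p[~np.isnan(p).any(1)]
        k=p[p[:,2]>138]; k=k[np.linalg.norm(k[:,:2]-np.median(k[:,:2],0),axis=1)<30]
        print(n,nm,"knob n",len(k),"mean",k.mean(0).round(1),"mid",((k.max(0)+k.min(0))/2).round(1),"zmax",k[:,2].max().round(1))
        c=k.mean(0)
        q=p[(p[:,2]>85)&(p[:,2]<130)&(p[:,0]<c[0]-22)&(abs(p[:,1]-c[1])<60)]
        print("  n",len(q),"x",q[:,0].min().round(1),"y",q[:,1].min().round(1),q[:,1].max().round(1))
        for x0 in np.arange(q[:,0].min(),q[:,0].max(),8):
            s=q[(q[:,0]>=x0)&(q[:,0]<x0+8)]
            if len(s):print("   x%.0f n%d ymean %.1f [%.1f %.1f] ztop %.1f"%(x0+4,len(s),s[:,1].mean(),s[:,1].min(),s[:,1].max(),s[:,2].max()))
```

```text
top A knob n 207 mean [715.1 260.3 153.8] mid [716.6 261.3 150.9] zmax 162.6
  n 580 x 566.6 y 230.6 277.4
   x571 n16 ymean 251.4 [247.5 256.8] ztop 109.1
   x579 n53 ymean 254.9 [235.4 275.0] ztop 126.8
   x587 n63 ymean 250.1 [230.6 274.3] ztop 127.8
   x595 n57 ymean 250.5 [231.3 274.5] ztop 124.7
   x603 n56 ymean 251.9 [232.1 274.3] ztop 127.4
   x611 n64 ymean 252.3 [231.8 276.8] ztop 126.8
   x619 n54 ymean 252.0 [232.9 277.4] ztop 126.5
   x627 n50 ymean 255.1 [235.8 274.2] ztop 123.9
   x635 n17 ymean 250.1 [235.2 271.2] ztop 120.3
   x643 n14 ymean 255.8 [251.0 260.0] ztop 108.2
   x651 n14 ymean 257.5 [252.9 263.5] ztop 108.8
   x659 n15 ymean 257.7 [252.7 263.0] ztop 108.5
   x667 n18 ymean 258.4 [252.9 263.8] ztop 109.5
   x675 n27 ymean 257.8 [248.6 267.6] ztop 114.5
   x683 n27 ymean 257.6 [248.9 267.5] ztop 114.4
   x691 n35 ymean 258.6 [246.4 273.8] ztop 116.3
top B knob n 199 mean [665.1  54.9 153.5] mid [665.8  54.2 150.3] zmax 160.8
  n 248 x 544.3 y 41.5 66.5
   x548 n18 ymean 52.6 [47.7 57.7] ztop 109.0
   x556 n22 ymean 52.8 [45.1 60.1] ztop 112.9
   x564 n21 
[... 1395 characters left out ...]
e B knob n 253 mean [664.1  59.6 151.3] mid [668.1  54.7 148.7] zmax 158.7
  n 342 x 543.7 y 40.8 68.5
   x548 n23 ymean 53.5 [48.1 57.8] ztop 107.8
   x556 n34 ymean 55.2 [45.5 61.4] ztop 110.5
   x564 n31 ymean 57.0 [47.0 63.6] ztop 110.1
   x572 n21 ymean 56.0 [45.5 61.5] ztop 110.0
   x580 n22 ymean 55.2 [47.9 59.8] ztop 107.9
   x588 n19 ymean 56.0 [51.4 59.3] ztop 108.4
   x596 n17 ymean 56.1 [51.5 60.4] ztop 107.8
   x604 n23 ymean 56.0 [48.8 60.8] ztop 108.6
   x612 n19 ymean 55.0 [48.2 58.6] ztop 107.1
   x620 n20 ymean 56.3 [49.5 60.9] ztop 109.9
   x628 n48 ymean 57.5 [42.1 65.9] ztop 113.4
   x636 n46 ymean 58.9 [43.8 66.5] ztop 115.5
   x644 n19 ymean 60.0 [40.8 68.5] ztop 116.2
```

```bash
cat >> h.py <<'E'
from scipy.optimize import least_squares
def near(w,x0,x1,y0,y1,z0,z1):
    p=w.reshape(-1,3);p=p[~np.isnan(p).any(1)]
    return p[(p>[x0,y0,z0]).all(1)&(p<[x1,y1,z1]).all(1)]
def axisfit(p,r,xr):
    # -> y at xr, dy/dx, z, (pitch fixed 0)
    def f(a):
        return np.hypot((p[:,1]-a[0]-a[1]*(p[:,0]-xr))*np.cos(a[1]),p[:,2]-a[2])-r
    s=least_squares(f,[p[:,1].mean(),0,p[:,2].max()-r],loss="soft_l1",f_scale=.7)
    return s.x,np.sqrt(np.median(s.fun**2)),len(p)
E
python3 - <<'E'
from h import *
for n in("top","scene"):
    w=np.load(n+"0.npz")["w"]
    print(n)
    print(" caps",axisfit(near(w,583,622,225,285,95,135),23,603))
    print(" tubeA",axisfit(near(w,643,670,245,272,98,112),6,657))
    print(" tubeB",axisfit(near(w,576,616,40,66,98,112),6,597))
    print(" collB",axisfit(near(w,556,568,40,66,98,114),9,562))
    # profile along axis near capsule top
    p=near(w,560,660,243,263,85,135); h,_=np.histogram(p[:,0],np.arange(560,660,3))
    for a in range(560,660,3):
        s=p[(p[:,0]>=a)&(p[:,0]<a+3)]; print("%d:%.0f"%(a+1.5,np.median(s[:,2]) if len(s) else 0),end=" ")
    print()
    for nm,y,xc in(("A",261,716),("B",54.5,666)):
        c=near(w,xc-20,xc+20,y-25,y+25,150,170);print(" knobtop",nm,c[:,:2].mean(0).round(1),((c.min(0)+c.max(0))/2)[:2].round(1))
        c=near(w,xc-45,xc+45,y-45,y+45,4,14);print(" foot",nm,((c.min(0)+c.max(0))/2)[:2].round(1),np.ptp(c,axis=0).round(0))
    p=near(w,500,800,0,300,-15,12);print(" table z",np.median(p[:,2]).round(2))
E
```

```text
top
 caps (array([2.54897384e+02, 5.94353304e-02, 9.86372809e+01]), np.float64(1.3295365233014245), 287)
 tubeA (array([ 2.58306094e+02, -5.04629793e-03,  1.00835363e+02]), np.float64(1.1688692216443375), 49)
 tubeB (array([ 53.08744967,   0.27018828, 109.13976923]), np.float64(1.1863913386105658), 73)
 collB (array([ 53.63302014,   0.10798586, 100.73844326]), np.float64(1.1017531496674031), 34)
561:0 564:0 567:102 570:106 573:104 576:103 579:106 582:120 585:123 588:121 591:121 594:121 597:122 600:122 603:120 606:119 609:119 612:119 615:121 618:120 621:121 624:113 627:111 630:119 633:118 636:105 639:104 642:104 645:107 648:105 651:104 654:104 657:106 660:107 
 knobtop A [716.1 260.9] [716.3 261.3]
 foot A [716.7 261.6] [88. 89. 10.]
 knobtop B [666.1  54.8] [665.8  54.2]
 foot B [665.1  54.2] [87. 89. 10.]
 table z 0.33
scene
 caps (array([2.53589113e+02, 1.91419362e-02, 9.91803780e+01]), np.float64(0.966789840307964), 495)
 tubeA (array([2.56723842e+02, 3.04745519e-02, 1.00815783e+02]), np.float64(0.688327023818486), 81)
 tubeB (array([5.27523320e+01, 1.26095761e-02, 1.00673605e+02]), np.float64(0.9052416458878074), 97)
 collB (array([5.17275644e+01, 6.60344581e-02, 1.00440447e+02]), np.float64(0.9759611261812751), 43)
561:0 564:0 567:103 570:103 573:104 576:104 579:103 582:111 585:122 588:122 591:123 594:122 597:122 600:121 603:122 606:120 609:121 612:121 615:121 618:122 621:121 624:0 627:114 630:116 633:120 636:0 639:0 642:105 645:105 648:105 651:105 654:107 657:105 660:106 
 knobtop A [715.6 263. ] [716.5 261.6]
 foot A [715.4 262.7] [76. 78. 10.]
 knobtop B [665.7  56.9] [666.7  54.6]
 foot B [670.   59.5] [75. 79. 10.]
 table z 0.81
```

Careful with the scale: shifts go in shares of 60 cm and turns go in shares of 2 rad. That gives: -0.323 m is -0.5383, 0.289 m is 0.4817, -0.15 rad is -0.075.

Emit:
move_arm(
  motion=[
    [0,0,-0.075,0.06,-0.07,0,0.085],
    [0,0,-0.15,0.1217,-0.14,0,0.085],
    [0,0,-0.225,0.1817,-0.2083,0,0.085],
    [0,0,-0.3,0.2417,-0.2783,0,0.085],
    [0,0,-0.375,0.3017,-0.3483,0,0.085],
    [0,0,-0.45,0.3617,-0.41,0,0.085],
    [0,0,-0.525,0.4217,-0.475,0,0.085],
    [0,0,-0.599,0.4817,-0.5383,0,0.085],
  ],
  grip_force=20,
)

```text
clock: 1.1
eef_pos: [389.7, -149.7, 231.3]
tcp_rot: [3.141, 0.0, 1.639]
contact_force: [-0.3, -0.4, -0.5]
opening: 0.999
grasp_force: 0.0
```

```bash
cat >> h.py <<'E'
from scipy.spatial.transform import Rotation as Ro
def st(): 
    s=sensors.sense(); print("t%.2f"%s["clock"],s["eef_pos"].round(2),s["tcp_rot"].round(4),"F",s["contact_force"].round(1),"M",s["wrist_torque"].round(2),"open mm %.1f"%(s["opening"]*85.4),"g",round(float(s["grasp_force"]),1),"q",s["qpos"].round(2)); return s
def rel(pos,yaw):
    s=st(); R=Ro.from_euler("xyz",s["tcp_rot"])
    print(" turn",(R.inv()*Ro.from_euler("xyz",[np.pi,0,yaw])).as_rotvec().round(4),"shift",R.inv().apply(np.array(pos)-s["eef_pos"]).round(1))
E
python3 -c "
from h import *
rel((607,254.3,200),1.635)"
```

```text
t1.10 [ 389.74 -149.72  231.27] [3.1414e+00 1.0000e-04 1.6395e+00] F [-0.3 -0.4 -0.5] M [-0.   -0.05  0.03] open mm 85.3 g 0.0 q [-0.37  0.02  2.05  0.    1.07 -0.44]
 turn [0.0002 0.0001 0.0045] shift [388.2 244.5  31.3]
```

Scaled: 0.388 m is 0.6467, 0.03 m is 0.05, 0.004 rad is 0.002.

Emit:
move_arm(
  motion=[
    [0,0,0,0.08,0.05,0,0.085],
    [0,0,0,0.1617,0.1,0,0.085],
    [0,0,0,0.2433,0.15,0,0.085],
    [0,0,0,0.325,0.2,0,0.085],
    [0,0,0,0.4067,0.25,0,0.085],
    [0,0,0,0.4883,0.3,0.0167,0.085],
    [0,0,0.002,0.57,0.3533,0.0333,0.085],
    [0,0,0.002,0.6467,0.4075,0.05,0.085],
  ],
)

```text
clock: 2.1
eef_pos: [609.3, 253.3, 200.5]
tcp_rot: [-3.141, 0.0, 1.631]
contact_force: [0.9, -1.9, 0.5]
opening: 0.999
grasp_force: 0.0
```

Emit:
move_arm(
  motion=[
    [0,0,0,0,0,0,0.07],
    [0,0,0,0,0,0,0.07],
  ],
)

```text
clock: 2.35
eef_pos: [608.1, 251.1, 200.5]
tcp_rot: [-3.14, 0.001, 1.631]
contact_force: [0.1, -0.2, -0.2]
opening: 0.821
grasp_force: 0.0
```

Run:
```python
from h import *
rel((607,254.3,160),1.635)
for n in("top","scene"):
    im,w=cloud(n); np.savez(n+"1.npz",im=im,w=w)
    c=im[90:230,160:360] if n=="top" else im[140:320,130:370]
    cv2.imwrite(f"pics/{n}1.png",cv2.resize(c[:,:,::-1],None,fx=3,fy=3,interpolation=cv2.INTER_CUBIC))
```

```text
t2.35 [608.1  251.07 200.54] [-3.1399e+00  9.0000e-04  1.6313e+00] F [ 0.1 -0.2 -0.2] M [-0.01  0.01  0.01] open mm 70.1 g 0.0 q [ 0.39  0.43  1.59 -0.    1.13  0.33]
 turn [-0.0017  0.0009 -0.0037] shift [ 3.3 -0.8 40.5]
```

View pics/scene1.png

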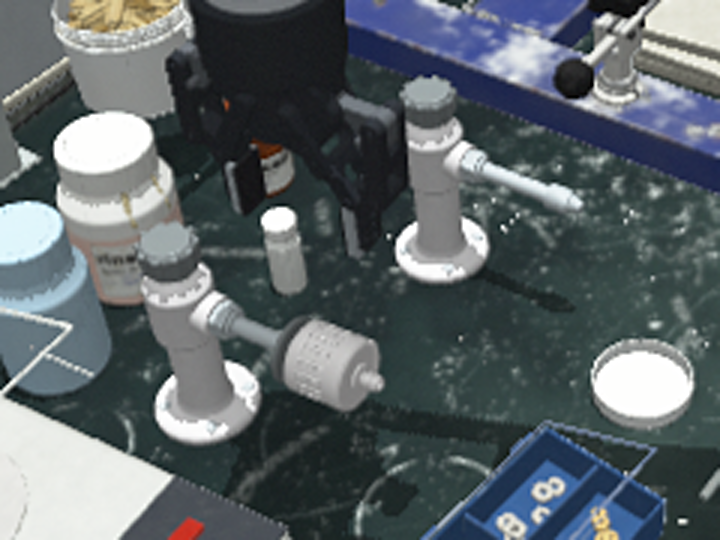

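The open fingers hang above the capsule, one on each side along its axis, and nothing has been touched. I'll check the camera against the finger positions.

Run:
```python
from h import *
s=st(); R=Ro.from_euler("xyz",s["tcp_rot"])
w=np.load("scene1.npz")["w"]; p=near(w,540,680,215,290,185,240)
q=R.inv().apply(p-s["eef_pos"])
for z in range(-40,8,4):
    a=q[(q[:,2]>=z)&(q[:,2]<z+4)]
    for sg in(-1,1):
        b=a[a[:,1]*sg>0]
        if len(b)>3:print(z,sg,len(b),"x",np.percentile(b[:,0],[3,97]).round(1),"y",np.percentile(b[:,1],[3,97]).round(1))
```

```text
t2.45 [608.33 250.4  201.47] [-3.1413e+00  3.0000e-04  1.6300e+00] F [-0.4 -0.3  0.9] M [ 0.02 -0.01  0.02] open mm 69.7 g 0.0 q [ 0.39  0.43  1.59 -0.    1.13  0.33]
-40 -1 11 x [-2.  10.8] y [-48.  -35.9]
-40 1 16 x [-10.2   9.7] y [34.4 45.2]
-36 -1 25 x [-3.6 10.6] y [-48.9 -38.2]
-36 1 24 x [-9.8 10.7] y [34. 43.]
-32 -1 25 x [-7.  10.7] y [-49.2 -36.3]
-32 1 23 x [-10.9  10.7] y [34.6 47.6]
-28 -1 25 x [-6.3 11. ] y [-48.7 -35.7]
-28 1 24 x [-11.6  10.1] y [34.5 48.1]
-24 -1 20 x [-5.4 10.3] y [-48.4 -35.8]
-24 1 25 x [-10.8  10.1] y [34.8 48. ]
-20 -1 21 x [-6.2 10.5] y [-48.3 -37.1]
-20 1 21 x [-9.4 10.5] y [34.7 42.7]
-16 -1 9 x [ 4.8 11. ] y [-45.1 -35.8]
-16 1 24 x [-11.1   9.9] y [34.3 40.3]
-12 -1 7 x [4.3 9.2] y [-41.4 -34.6]
-12 1 13 x [-8.5  9.3] y [34. 39.]
```

Scaled: 0.05 m is 0.0833, 0.02 m is 0.0333, -0.003 rad is -0.0015.

Emit:
move_arm(
  motion=[
    [0,0,-0.0015,0.005,-0.0017,0.0333,0.056],
    [0,0,-0.0015,0.005,-0.0017,0.0833,0.056],
    [0,0,-0.0015,0.005,-0.0017,0.0833,0.056],
    [0,0,-0.0015,0.005,-0.0017,0.0833,0.056],
  ],
)

```text
clock: 2.95
eef_pos: [607.8, 254.2, 151.7]
tcp_rot: [3.141, -0.0, 1.633]
contact_force: [-0.1, 0.4, -0.2]
opening: 0.657
grasp_force: 0.0
```

Run:
```python
from h import *
rel((607.6,254,111),1.635)
s=sensors.sense(); R=Ro.from_euler("xyz",s["tcp_rot"])
im,w=cloud("scene"); np.savez("scene2.npz",im=im,w=w)
c=im[190:300,180:320]; cv2.imwrite("pics/scene2.png",cv2.resize(c[:,:,::-1],None,fx=5,fy=5,interpolation=cv2.INTER_CUBIC))
p=near(w,540,680,215,290,130,190)
q=R.inv().apply(p-s["eef_pos"])
for z in range(-24,10,2):
    a=q[(q[:,2]>=z)&(q[:,2]<z+2)]
    for sg in(-1,1):
        b=a[a[:,1]*sg>0]
        if len(b)>3:print(z,sg,len(b),"x",np.percentile(b[:,0],[3,97]).round(1),"y",np.percentile(b[:,1],[3,97]).round(1))
```

```text
t2.95 [607.76 254.17 151.68] [ 3.1414e+00 -1.0000e-04  1.6334e+00] F [-0.1  0.4 -0.2] M [ 0.    0.04 -0.01] open mm 56.1 g 0.0 q [ 0.39  0.48  1.62 -0.    1.03  0.33]
 turn [ 0.0002 -0.0001 -0.0016] shift [-0.2 -0.2 40.7]
-24 -1 13 x [-5.8 10.5] y [-41.1 -29. ]
-24 1 12 x [-10.7  10.6] y [27.9 38.8]
-22 -1 9 x [-6.8 10.6] y [-41.6 -28.7]
-22 1 9 x [-8.   8.9] y [27.8 37.5]
-20 -1 10 x [-6.8 10.5] y [-41.5 -29.9]
-20 1 8 x [-9.9 10. ] y [28.  33.1]
-18 -1 10 x [-2.8 10. ] y [-41.  -32.2]
-18 1 9 x [-6.5 10.5] y [28.4 39.9]
-16 -1 8 x [-6.2  9.1] y [-41.  -30.1]
-16 1 17 x [-11.3   9.1] y [27.1 39.7]
-14 -1 10 x [-2.3 10.3] y [-39.5 -28.2]
-14 1 10 x [-6.8 10.7] y [27.4 35. ]
-12 1 7 x [-11.    9.5] y [28.  33.9]
-10 1 6 x [-9.6  8.6] y [27.9 29.6]
-8 -1 4 x [4.  8.8] y [-34.5 -31. ]
-8 1 7 x [-6.7  6.6] y [27.8 30.8]
-6 1 6 x [-10.9   3.3] y [27.9 30. ]
```

View pics/scene2.png

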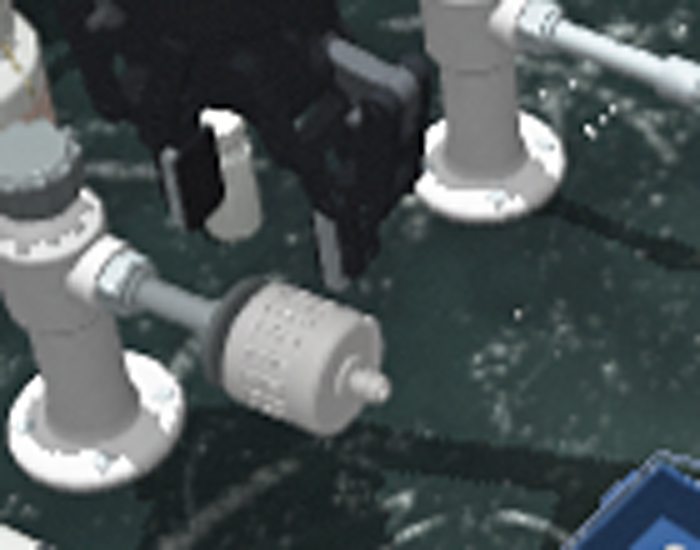

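The fingers are symmetric about the capsule, and their tips sit about 5 mm behind the TCP at this opening. I'll descend now.

Scaled: 0.042 m is 0.07, 0.034 m is 0.0567, -0.002 rad is -0.001.

Emit:
move_arm(
  motion=[
    [0,0,-0.001,0,0,0.0167,0.06],
    [0,0,-0.001,0,0,0.04,0.06],
    [0,0,-0.001,0,0,0.0567,0.06],
    [0,0,-0.001,0,0,0.07,0.06],
    [0,0,-0.001,0,0,0.07,0.054],
    [0,0,-0.001,0,0,0.07,0.054],
  ],
)

```text
clock: 3.75
eef_pos: [607.8, 254.5, 109.4]
tcp_rot: [3.141, -0.0, 1.636]
contact_force: [0.0, 0.1, 0.2]
opening: 0.631
grasp_force: 0.0
```

```bash
python3 -c "
from h import *
st()
for n in ('scene','top'):
  im,w=cloud(n); np.savez(n+'3.npz',im=im,w=w)
c=np.load('scene3.npz')['im'][190:300,180:320]; cv2.imwrite('pics/scene3.png',cv2.resize(c[:,:,::-1],None,fx=5,fy=5,interpolation=cv2.INTER_CUBIC))
"
```

```text
t3.75 [607.82 254.48 109.44] [ 3.1413e+00 -1.0000e-04  1.6358e+00] F [0.  0.1 0.2] M [0.03 0.01 0.06] open mm 53.9 g 0.0 q [0.39 0.53 1.65 0.   0.96 0.33]
```

View pics/scene3.png

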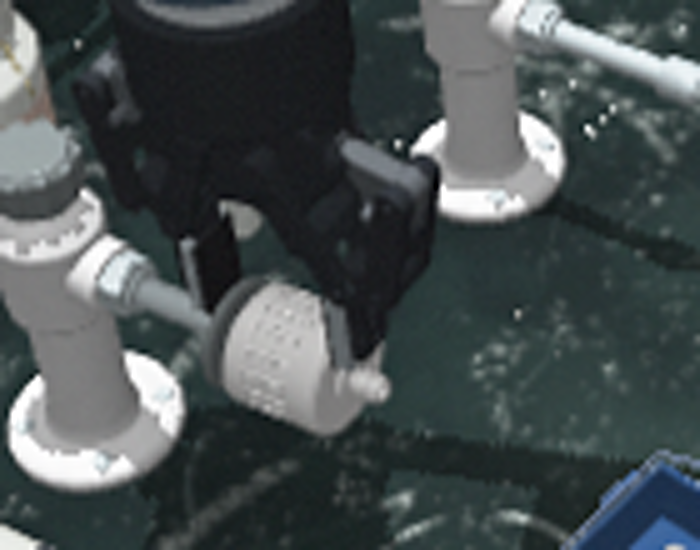

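The fingers straddle the ring and the back face, and the tip is clear above the stub. I'll close in small steps and watch the force.

Emit:
move_arm(
  motion=[
    [0,0,0,0,0,0,0.052],
    [0,0,0,0,0,0,0.052],
  ],
)

```text
clock: 4.1
eef_pos: [607.7, 254.4, 109.5]
tcp_rot: [3.141, -0.0, 1.636]
contact_force: [-0.0, 0.2, 0.2]
opening: 0.611
grasp_force: 0.0
```

Emit:
move_arm(
  motion=[
    [0,0,0,0,0,0,0.051],
    [0,0,0,0,0,0,0.051],
  ],
)

```text
clock: 4.35
eef_pos: [607.7, 254.4, 109.5]
tcp_rot: [3.141, -0.0, 1.636]
contact_force: [-0.1, -0.4, 1.5]
opening: 0.596
grasp_force: 1.3
```

Emit:
move_arm(
  motion=[
    [0,0,0,0,0,0,0.05],
    [0,0,0,0,0,0,0.05],
  ],
)

```text
clock: 4.6
eef_pos: [607.5, 254.4, 109.5]
tcp_rot: [-3.141, -0.0, 1.636]
contact_force: [-2.0, -0.4, 5.7]
opening: 0.585
grasp_force: 7.7
```

Scaled: -0.0006 m is -0.001, -0.0004 m is -0.0007.

Emit:
move_arm(
  motion=[
    [0,0,0,0,-0.0007,-0.001,0.05],
    [0,0,0,0,-0.0007,-0.001,0.05],
  ],
)

```text
clock: 4.85
eef_pos: [607.3, 254.4, 109.7]
tcp_rot: [3.141, -0.0, 1.636]
contact_force: [-0.1, 0.5, 0.6]
opening: 0.581
grasp_force: 6.6
```

Scaled: -0.0003 m is -0.0005.

Emit:
move_arm(
  motion=[
    [0,0,0,0,0,-0.0005,0.049],
    [0,0,0,0,0,-0.0005,0.049],
  ],
)

```text
clock: 5.1
eef_pos: [607.1, 254.3, 110.0]
tcp_rot: [-3.141, 0.0, 1.636]
contact_force: [0.0, 0.3, -1.0]
opening: 0.576
grasp_force: 7.5
```

Scaled: -0.0001 m is -0.0002.

Emit:
move_arm(
  motion=[
    [0,0,0,0,0,-0.0002,0.048],
    [0,0,0,0,0,-0.0002,0.048],
  ],
)

```text
clock: 5.35
eef_pos: [607.2, 254.3, 110.2]
tcp_rot: [-3.141, 0.0, 1.636]
contact_force: [-0.5, 0.6, -1.1]
opening: 0.565
grasp_force: 8.4
```

Scaled: -0.0003 m is -0.0005.

Emit:
move_arm(
  motion=[
    [0,0,0,0,0,-0.0005,0.047],
    [0,0,0,0,0,-0.0005,0.047],
  ],
)

```text
clock: 5.6
eef_pos: [607.3, 254.4, 110.6]
tcp_rot: [3.142, -0.0, 1.636]
contact_force: [-0.9, 0.4, -1.7]
opening: 0.554
grasp_force: 9.2
```

Scaled: -0.0002 m is -0.0003.

Emit:
move_arm(
  motion=[
    [0,0,0,0,0,-0.0003,0.0465],
    [0,0,0,0,0,-0.0003,0.0465],
  ],
)

```text
clock: 5.85
eef_pos: [607.1, 254.4, 110.7]
tcp_rot: [-3.141, 0.0, 1.636]
contact_force: [-0.0, 0.0, -1.1]
opening: 0.545
grasp_force: 9.8
```

Emit:
move_arm(
  motion=[
    [0,0,0,0,0,0,0.0455],
    [0,0,0,0,0,0,0.0455],
  ],
)

```text
clock: 6.1
eef_pos: [607.1, 254.3, 110.7]
tcp_rot: [-3.141, 0.0, 1.636]
contact_force: [-2.1, 0.4, -1.4]
opening: 0.54
grasp_force: 21.4
```

Emit:
move_arm(
  motion=[
    [0,0,0,0,0,0,0.0445],
    [0,0,0,0,0,0,0.0445],
  ],
)

```text
clock: 6.35
eef_pos: [607.2, 254.3, 110.8]
tcp_rot: [-3.141, 0.0, 1.636]
contact_force: [-0.9, 0.2, -0.7]
opening: 0.536
grasp_force: 21.4
```

The ring is in, with a steady grip of 21 N. I'll draw off slowly along the tube axis.

Scaled: -0.004 m is -0.0067, -0.003 m is -0.005.

Emit:
move_arm(
  motion=[
    [0,0,0,0,-0.0017,0,0.0445],
    [0,0,0,0,-0.0033,0,0.0445],
    [0,0,0,0,-0.005,0,0.0445],
    [0,0,0,0,-0.0067,0,0.0445],
  ],
)

```text
clock: 6.85
eef_pos: [603.2, 254.1, 110.8]
tcp_rot: [3.141, -0.0, 1.636]
contact_force: [0.2, -0.2, -0.7]
opening: 0.539
grasp_force: 21.2
```

Scaled: -0.006 m is -0.01, -0.0045 m is -0.0075.

Emit:
move_arm(
  motion=[
    [0,0,0,0,-0.0025,0,0.0445],
    [0,0,0,0,-0.005,0,0.0445],
    [0,0,0,0,-0.0075,0,0.0445],
    [0,0,0,0,-0.01,0,0.0445],
  ],
)

```text
clock: 7.35
eef_pos: [597.1, 253.7, 110.8]
tcp_rot: [-3.142, -0.0, 1.636]
contact_force: [0.2, -0.1, -0.7]
opening: 0.537
grasp_force: 21.2
```

Scaled: -0.02 m is -0.0333, -0.019 m is -0.0317.

Emit:
move_arm(
  motion=[
    [0,0,0,0,-0.0025,0,0.0445],
    [0,0,0,0,-0.0067,0,0.0445],
    [0,0,0,0,-0.0117,0,0.0445],
    [0,0,0,0,-0.0167,0,0.0445],
    [0,0,0,0,-0.0217,0,0.0445],
    [0,0,0,0,-0.0267,0,0.0445],
    [0,0,0,0,-0.0317,0,0.0445],
    [0,0,0,0,-0.0333,0,0.0445],
  ],
)

```text
clock: 8.35
eef_pos: [577.1, 252.4, 110.8]
tcp_rot: [-3.142, 0.0, 1.636]
contact_force: [0.0, 0.3, -2.2]
opening: 0.543
grasp_force: 21.2
```

Scaled: -0.04 m is -0.0667, -0.034 m is -0.0567.

Emit:
move_arm(
  motion=[
    [0,0,0,0,-0.005,0,0.0445],
    [0,0,0,0,-0.0133,0,0.0445],
    [0,0,0,0,-0.0217,0,0.0445],
    [0,0,0,0,-0.03,0,0.0445],
    [0,0,0,0,-0.0383,0,0.0445],
    [0,0,0,0,-0.0467,0,0.0445],
    [0,0,0,0,-0.0567,0,0.0445],
    [0,0,0,0,-0.0667,0,0.0445],
  ],
)

```text
clock: 9.35
eef_pos: [537.0, 249.8, 110.8]
tcp_rot: [-3.142, -0.0, 1.636]
contact_force: [0.7, -0.0, -0.5]
opening: 0.545
grasp_force: 21.2
```

Run:
```python
from h import *
st()
im,w=cloud("scene"); np.savez("scene4.npz",im=im,w=w)
c=im[170:320,180:380]; cv2.imwrite("pics/scene4.png",cv2.resize(c[:,:,::-1],None,fx=4,fy=4,interpolation=cv2.INTER_CUBIC))
s=st();R=Ro.from_euler("xyz",s["tcp_rot"])
p=near(w,500,580,215,290,70,130);q=R.inv().apply(p-s["eef_pos"])
q=q[(abs(q[:,1])<22)&(q[:,2]>-10)]
f=lambda a:np.hypot(q[:,0]-a[0]-a[1]*q[:,1],q[:,2]-a[2]-a[3]*q[:,1])-23
r=least_squares(f,[0,0,10,0],loss="soft_l1");print(len(q),r.x,np.median(abs(r.fun)))
```

```text
t9.35 [536.95 249.77 110.78] [-3.1416 -0.      1.6358] F [ 0.7 -0.  -0.5] M [0.01 0.02 0.  ] open mm 46.5 g 21.2 q [0.43 0.44 1.8  0.   0.9  0.37]
t9.40 [536.13 249.62 110.66] [-3.1407e+00  2.0000e-04  1.6358e+00] F [-0.7  0.3 -1.2] M [-0.03  0.02 -0.  ] open mm 46.2 g 21.2 q [0.43 0.44 1.8  0.   0.9  0.37]
392 [-1.01562846e+00  1.03265589e-02  1.12000439e+01  6.45192502e-02] 0.8145200941380413
```

View pics/scene4.png

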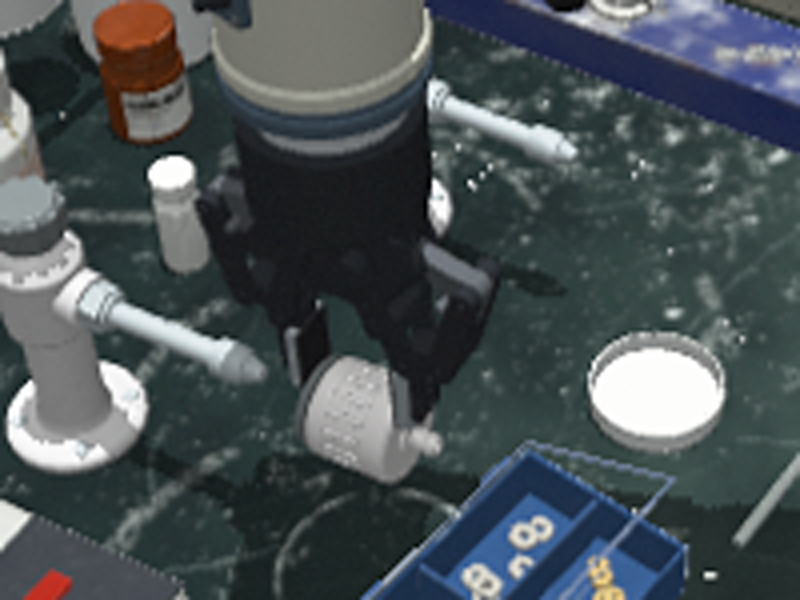

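The capsule is off and held, with the ring in at crop (325,380). The fit hints at some tilt, so I'll compare it with the same fit before the grasp.

```bash
cat >> h.py <<'E'
def capfit(w,pos,rot,yr=(-21,16)):
    R=Ro.from_euler("xyz",rot); q=R.inv().apply(w.reshape(-1,3)-pos); q=q[~np.isnan(q).any(1)]
    q=q[(q[:,1]>yr[0])&(q[:,1]<yr[1])&(abs(q[:,0])<28)&(q[:,2]>-13)&(q[:,2]<30)]
    f=lambda a:np.hypot(q[:,0]-a[0]-a[1]*q[:,1],q[:,2]-a[2]-a[3]*q[:,1])-23
    r=least_squares(f,[0,0,10,0],loss="soft_l1",f_scale=.7)
    J=r.jac; cov=np.linalg.inv(J.T@J)*np.var(r.fun)
    return len(q),r.x.round(3),np.sqrt(np.diag(cov)).round(3)
E
python3 - <<'E'
from h import *
s=sensors.sense()
cl={}
im,cl["top"]=cloud("top"); np.savez("top4.npz",im=im,w=cl["top"])
cl["scene"]=np.load("scene4.npz")["w"]
for yr in((-21,16),(-17,10)):
  for n in("scene","top"):
    print(n,"before",*capfit(np.load(n+"0.npz")["w"],np.array([607.2,254.3,110.8]),[np.pi,0,1.636],yr))
    print(n,"held  ",*capfit(cl[n],s["eef_pos"],s["tcp_rot"],yr))
E
```

```text
scene before 430 [-8.2000e-01 -7.0000e-03  1.1499e+01  2.5000e-02] [0.14  0.012 0.129 0.012]
scene held   445 [-8.2000e-01 -5.0000e-03  1.0958e+01  2.1000e-02] [0.149 0.013 0.144 0.014]
top before 253 [ 8.4500e-01 -1.0000e-03  1.2513e+01  2.8000e-02] [0.383 0.034 0.273 0.024]Traceback (most recent call last):
  File "<stdin>", line 9, in <module>
  File "h.py", line 29, in capfit
    J=r.jac; cov=np.linalg.inv(J.T@J)*np.var(r.fun)
                 ~~~~~~~~~~~~~^^^^^^^
    ainv = _umath_linalg.inv(a, signature=signature)
    raise LinAlgError("Singular matrix")
numpy.linalg.LinAlgError: Singular matrix
```

```bash
python3 -c "
from h import *
rel((495,51.7,110.8),1.587)"
```

```text
t9.45 [536.6  249.7  110.75] [-3.141e+00  2.000e-04  1.636e+00] F [-1.1 -0.7 -1.4] M [ 0.    0.02 -0.03] open mm 46.0 g 21.2 q [0.43 0.44 1.8  0.   0.9  0.37]
 turn [-0.0006  0.0002  0.049 ] shift [-194.9  -54.4    0. ]
```

Scaled: -0.195 m is -0.325, -0.187 m is -0.3117, 0.049 rad is 0.0245.

Emit:
move_arm(
  motion=[
    [0,0,0,-0.02,-0.0167,0,0.0445],
    [0,0,0.005,-0.0617,-0.0383,0,0.0445],
    [0,0,0.01,-0.1167,-0.06,0,0.0445],
    [0,0,0.015,-0.175,-0.0733,0,0.0445],
    [0,0,0.02,-0.2333,-0.0833,0,0.0445],
    [0,0,0.0245,-0.28,-0.09,0,0.0445],
    [0,0,0.0245,-0.3117,-0.0907,0,0.0445],
    [0,0,0.0245,-0.325,-0.0907,0,0.0445],
  ],
)

```text
clock: 10.45
eef_pos: [495.2, 50.4, 110.8]
tcp_rot: [-3.141, 0.0, 1.585]
contact_force: [-0.4, 0.1, -0.9]
opening: 0.538
grasp_force: 21.2
```

Emit:
move_arm(
  motion=[
    [0,0,0,0,0,0,0.0445],
    [0,0,0,0,0,0,0.0445],
  ],
)

```text
clock: 10.7
eef_pos: [495.7, 52.1, 110.8]
tcp_rot: [3.142, -0.0, 1.587]
contact_force: [0.6, -0.3, -0.7]
opening: 0.54
grasp_force: 21.2
```

Run:
```python
from h import *
rel((495,51.7,110.8),1.587)
s=sensors.sense()
im,w=cloud("scene"); np.savez("scene5.npz",im=im,w=w)
c=im[130:280,230:430]; cv2.imwrite("pics/scene5.png",cv2.resize(c[:,:,::-1],None,fx=4,fy=4,interpolation=cv2.INTER_CUBIC))
print(capfit(w,s["eef_pos"],s["tcp_rot"],(-17,16)))
im,w=cloud("top"); np.savez("top5.npz",im=im,w=w)
c=im[120:270,240:400]; cv2.imwrite("pics/top5.png",cv2.resize(c[:,:,::-1],None,fx=4,fy=4,interpolation=cv2.INTER_CUBIC))
```

```text
t10.70 [495.72  52.12 110.79] [ 3.1416e+00 -1.0000e-04  1.5870e+00] F [ 0.6 -0.3 -0.7] M [ 0.04 -0.03 -0.  ] open mm 46.1 g 21.2 q [0.1  0.32 2.01 0.   0.82 0.09]
 turn [ 0.     -0.0001  0.    ] shift [-0.4 -0.7 -0. ]
(329, array([-9.2200e-01, -2.1000e-02,  1.0961e+01,  7.0000e-03]), array([0.167, 0.018, 0.171, 0.018]))
```

View pics/scene5.png

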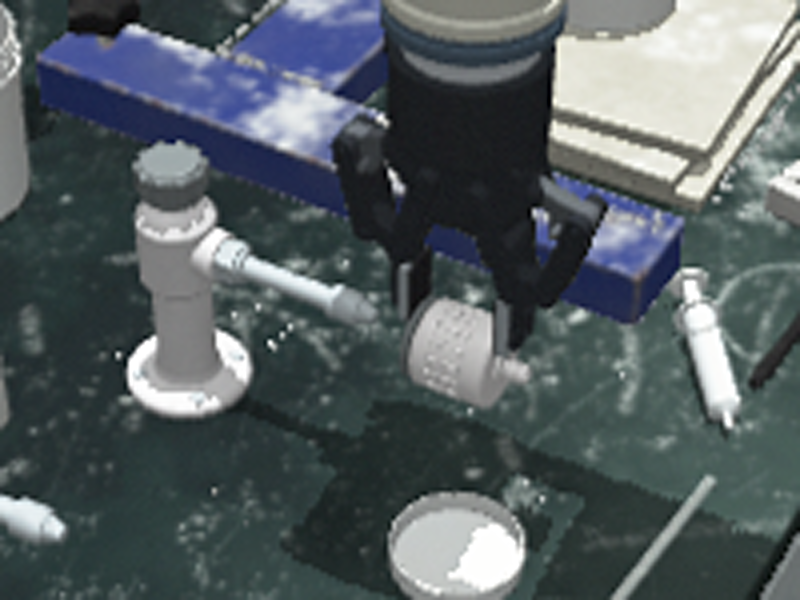

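The capsule sits in line with turret b's bare tube, whose tip is at crop (370,312). I'll do one refinement of that tube's line from the saved frames, using the known tube a line as reference.

Run:
```python
from h import *
def fit(p,r,xr,sl):
    f=lambda a:np.hypot((p[:,1]-a[0]-a[1]*(p[:,0]-xr)),p[:,2]-a[2])-r
    s=least_squares(f,[np.median(p[:,1]),sl,100],loss="soft_l1",f_scale=.7); J=s.jac
    c=np.sqrt(np.diag(np.linalg.inv(J.T@J))*np.var(s.fun)); return s.x.round(3),c.round(3),len(p)
for n,fr in(("scene",(0,1,2,3,4,5)),("top",(0,5))):
    W=[np.load(f"{n}{i}.npz")["w"] for i in fr]
    B=np.concatenate([near(w,574,618,40,68,97,112) for w in W[:4]]); print(n,"tubeB@597",fit(B,6,597,.016))
    B=np.concatenate([near(w,554,569,38,68,97,116) for w in W[:]]) ; print(n,"collB@562",fit(B,9,562,.016))
    A=np.concatenate([near(w,620,668,243,272,97,112) for w in W[-1:]]);x,c,k=fit(A,6,645,.065);print(n,"tubeA",x,c,k,"line",249.77+(645-536.95)*.0653)
    A=near(W[-1],599,614,240,270,97,116);print(n,"collA@607",fit(A,9,607,.065),"line",249.77+(607-536.95)*.0653)
    for nm,y,y2,x0 in(("B",38,68,666),("A",240,275,716)):
        P=np.concatenate([near(w,x0-160,x0-95,y,y2,93,112) for w in W[(0 if nm=="B" else -1):]])
        P=P[P[:,0]>(530 if nm=="B" else 575)]
        print(n,nm,"tip x pct",np.percentile(P[:,0],[0,1,3]).round(1))
```

```text
scene tubeB@597 (array([5.26680e+01, 9.00000e-03, 1.00854e+02]), array([0.162, 0.013, 0.157]), 428)
scene collB@562 (array([5.18640e+01, 9.00000e-03, 1.00438e+02]), array([0.206, 0.049, 0.187]), 353)
scene tubeA [2.56248e+02 6.10000e-02 1.00668e+02] [0.189 0.013 0.195] 145 line 256.825665
scene collA@607 (array([2.53621e+02, 7.70000e-02, 9.99480e+01]), array([0.394, 0.093, 0.351]), 77) line 254.344265
scene B tip x pct [543.7 544.6 545.4]
scene A tip x pct [589.9 590.5 591.5]
top tubeB@597 (array([5.38490e+01, 6.00000e-03, 1.00553e+02]), array([0.477, 0.038, 0.373]), 124)
top collB@562 (array([5.33930e+01, 3.80000e-02, 1.00543e+02]), array([0.906, 0.201, 0.986]), 41)
top tubeA [2.57396e+02 5.00000e-02 1.00053e+02] [0.47  0.039 0.413] 92 line 256.825665
top collA@607 (array([2.54676e+02, 2.10000e-02, 1.01337e+02]), array([0.869, 0.236, 0.836]), 44) line 254.344265
top B tip x pct [544.3 544.4 544.8]
top A tip x pct [589.7 589.8 590.4]
```

Scaled: 0.026 m is 0.0433, 0.023 m is 0.0383, -0.001 rad is -0.0005.

Emit:
move_arm(
  motion=[
    [0,0,-0.0005,-0.001,0.0033,0,0.0445],
    [0,0,-0.0005,-0.001,0.01,0,0.0445],
    [0,0,-0.0005,-0.001,0.0167,0,0.0445],
    [0,0,-0.0005,-0.001,0.0233,0,0.0445],
    [0,0,-0.0005,-0.001,0.0283,0,0.0445],
    [0,0,-0.0005,-0.001,0.0333,0,0.0445],
    [0,0,-0.0005,-0.001,0.0383,0,0.0445],
    [0,0,-0.0005,-0.001,0.0433,0,0.0445],
  ],
)

```text
clock: 11.8
eef_pos: [521.9, 51.5, 110.8]
tcp_rot: [-3.142, -0.0, 1.588]
contact_force: [-0.4, 0.2, -0.6]
opening: 0.537
grasp_force: 21.2
```

Scaled: 0.012 m is 0.02, 0.01 m is 0.0167.

Emit:
move_arm(
  motion=[
    [0,0,0,0,0.0033,0,0.0445],
    [0,0,0,0,0.0067,0,0.0445],
    [0,0,0,0,0.01,0,0.0445],
    [0,0,0,0,0.0133,0,0.0445],
    [0,0,0,0,0.0167,0,0.0445],
    [0,0,0,0,0.02,0,0.0445],
  ],
)

```text
clock: 12.55
eef_pos: [533.9, 51.7, 110.8]
tcp_rot: [3.142, -0.0, 1.588]
contact_force: [0.3, 0.4, -1.3]
opening: 0.544
grasp_force: 21.2
```

Scaled: 0.008 m is 0.0133, 0.006 m is 0.01.

Emit:
move_arm(
  motion=[
    [0,0,0,0,0.0033,0,0.0445],
    [0,0,0,0,0.0067,0,0.0445],
    [0,0,0,0,0.01,0,0.0445],
    [0,0,0,0,0.0133,0,0.0445],
  ],
)

```text
clock: 13.05
eef_pos: [541.9, 51.9, 110.8]
tcp_rot: [3.142, -0.0, 1.588]
contact_force: [0.2, 1.2, -1.0]
opening: 0.539
grasp_force: 21.2
```

Scaled: 0.005 m is 0.0083, 0.004 m is 0.0067.

Emit:
move_arm(
  motion=[
    [0,0,0,0.0007,0.0017,0,0.0445],
    [0,0,0,0.0007,0.0042,0,0.0445],
    [0,0,0,0.0007,0.0067,0,0.0445],
    [0,0,0,0.0007,0.0083,0,0.0445],
  ],
)

```text
clock: 13.55
eef_pos: [546.9, 52.3, 110.8]
tcp_rot: [3.142, -0.0, 1.588]
contact_force: [-0.1, 0.3, -1.0]
opening: 0.541
grasp_force: 21.2
```

Scaled: 0.0045 m is 0.0075, 0.003 m is 0.005.

Emit:
move_arm(
  motion=[
    [0,0,0,0,0.0025,0,0.0445],
    [0,0,0,0,0.005,0,0.0445],
    [0,0,0,0,0.0075,0,0.0445],
  ],
)

```text
clock: 13.92
eef_pos: [551.4, 52.4, 110.8]
tcp_rot: [3.142, -0.0, 1.588]
contact_force: [0.1, -0.6, -1.5]
opening: 0.539
grasp_force: 21.2
```

Scaled: 0.0045 m is 0.0075, 0.003 m is 0.005.

Emit:
move_arm(
  motion=[
    [0,0,0,0,0.0025,0,0.0445],
    [0,0,0,0,0.005,0,0.0445],
    [0,0,0,0,0.0075,0,0.0445],
  ],
)

```text
clock: 14.3
eef_pos: [555.9, 52.5, 110.8]
tcp_rot: [-3.142, -0.0, 1.588]
contact_force: [0.5, -0.2, -1.0]
opening: 0.539
grasp_force: 21.2
```

Scaled: 0.002 m is 0.0033, 0.001 m is 0.0017.

Emit:
move_arm(
  motion=[
    [0,0,0,0,0.0017,0,0.0445],
    [0,0,0,0,0.0033,0,0.0445],
  ],
)

```text
clock: 14.55
eef_pos: [557.8, 52.5, 110.8]
tcp_rot: [-3.142, 0.0, 1.588]
contact_force: [1.0, -0.6, -2.2]
opening: 0.541
grasp_force: 21.2
```

Scaled: 0.001 m is 0.0017, 0.0005 m is 0.0008.

Emit:
move_arm(
  motion=[
    [0,0,0,0,0.0008,0,0.0445],
    [0,0,0,0,0.0017,0,0.0445],
    [0,0,0,0,0.0017,0,0.0445],
  ],
)

```text
clock: 14.92
eef_pos: [558.8, 52.5, 110.8]
tcp_rot: [-3.142, -0.0, 1.588]
contact_force: [-0.0, 0.1, -0.9]
opening: 0.541
grasp_force: 21.2
```

Scaled: 0.001 m is 0.0017, 0.0005 m is 0.0008.

Emit:
move_arm(
  motion=[
    [0,0,0,0,0.0008,0,0.0445],
    [0,0,0,0,0.0017,0,0.0445],
    [0,0,0,0,0.0017,0,0.0445],
  ],
)

```text
clock: 15.3
eef_pos: [559.8, 52.6, 110.8]
tcp_rot: [3.142, 0.0, 1.588]
contact_force: [0.4, 0.5, -1.8]
opening: 0.546
grasp_force: 21.2
```

Scaled: 0.001 m is 0.0017, 0.0005 m is 0.0008.

Emit:
move_arm(
  motion=[
    [0,0,0,0,0.0008,0,0.0445],
    [0,0,0,0,0.0017,0,0.0445],
    [0,0,0,0,0.0017,0,0.0445],
  ],
)

```text
clock: 15.68
eef_pos: [560.8, 52.6, 110.8]
tcp_rot: [3.142, -0.0, 1.588]
contact_force: [-0.2, -0.6, -1.9]
opening: 0.542
grasp_force: 21.2
```

Scaled: 0.0005 m is 0.0008.

Emit:
move_arm(
  motion=[
    [0,0,0,0,0.0008,0,0.0445],
    [0,0,0,0,0.0008,0,0.0445],
  ],
)

```text
clock: 15.92
eef_pos: [561.3, 52.6, 110.8]
tcp_rot: [-3.142, 0.0, 1.588]
contact_force: [0.9, 0.2, -1.0]
opening: 0.535
grasp_force: 21.2
```

Scaled: 0.0005 m is 0.0008.

Emit:
move_arm(
  motion=[
    [0,0,0,0,0.0008,0,0.0445],
    [0,0,0,0,0.0008,0,0.0445],
  ],
)

```text
clock: 16.18
eef_pos: [561.4, 52.6, 110.7]
tcp_rot: [-3.141, 0.0, 1.588]
contact_force: [-1.8, 1.0, -0.2]
opening: 0.542
grasp_force: 21.5
```

Scaled: 0.0003 m is 0.0005.

Emit:
move_arm(
  motion=[
    [0,0,0,0,0.0005,0,0.0445],
    [0,0,0,0,0.0005,0,0.0445],
  ],
)

```text
clock: 16.42
eef_pos: [561.5, 52.6, 110.7]
tcp_rot: [-3.14, 0.0, 1.588]
contact_force: [-3.9, 0.8, 0.5]
opening: 0.543
grasp_force: 21.8
```

Scaled: 0.0003 m is 0.0005.

Emit:
move_arm(
  motion=[
    [0,0,0,0,0.0005,0,0.0445],
    [0,0,0,0,0.0005,0,0.0445],
  ],
)

```text
clock: 16.68
eef_pos: [561.6, 52.6, 110.6]
tcp_rot: [-3.14, 0.0, 1.588]
contact_force: [-4.8, -0.7, 1.9]
opening: 0.536
grasp_force: 22.1
```

The stop is felt: the force rises while the position stays put. Now I'll release, with the back finger following so the capsule stays home.

Scaled: 0.0002 m is 0.0003, 0.0001 m is 0.0002.

Emit:
move_arm(
  motion=[
    [0,0,0,0,0.0003,0.0002,0.047],
    [0,0,0,0,0.0003,0.0002,0.047],
  ],
)

```text
clock: 16.92
eef_pos: [561.9, 52.5, 110.5]
tcp_rot: [-3.14, 0.0, 1.588]
contact_force: [-5.4, -0.2, 1.4]
opening: 0.55
grasp_force: 11.9
```

Scaled: 0.0005 m is 0.0008, 0.0002 m is 0.0003.

Emit:
move_arm(
  motion=[
    [0,0,0,0,0.0008,0.0003,0.048],
    [0,0,0,0,0.0008,0.0003,0.048],
  ],
)

```text
clock: 17.18
eef_pos: [562.4, 52.6, 110.3]
tcp_rot: [-3.14, 0.0, 1.588]
contact_force: [-6.2, -0.0, 2.3]
opening: 0.559
grasp_force: 11.4
```

Scaled: 0.0004 m is 0.0007, 0.0001 m is 0.0002.

Emit:
move_arm(
  motion=[
    [0,0,0,0,0.0007,0.0002,0.049],
    [0,0,0,0,0.0007,0.0002,0.049],
  ],
)

```text
clock: 17.42
eef_pos: [562.9, 52.6, 110.2]
tcp_rot: [-3.14, 0.0, 1.588]
contact_force: [-5.9, 0.5, 0.8]
opening: 0.573
grasp_force: 10.4
```

Scaled: 0.0004 m is 0.0007, 0.0001 m is 0.0002.

Emit:
move_arm(
  motion=[
    [0,0,0,0,0.0007,0.0002,0.05],
    [0,0,0,0,0.0007,0.0002,0.05],
  ],
)

```text
clock: 17.68
eef_pos: [563.3, 52.6, 110.1]
tcp_rot: [-3.14, 0.0, 1.588]
contact_force: [-5.6, -0.2, 1.6]
opening: 0.584
grasp_force: 9.5
```

Emit:
move_arm(
  motion=[
    [0,0,0,0,0.0007,0.0002,0.051],
    [0,0,0,0,0.0007,0.0002,0.051],
  ],
)

```text
clock: 17.92
eef_pos: [564.0, 52.6, 110.2]
tcp_rot: [-3.141, 0.0, 1.588]
contact_force: [-5.3, 0.2, 1.9]
opening: 0.599
grasp_force: 3.8
```

Scaled: 0.0005 m is 0.0008.

Emit:
move_arm(
  motion=[
    [0,0,0,0,0.0008,0,0.052],
    [0,0,0,0,0.0008,0,0.052],
  ],
)

```text
clock: 18.18
eef_pos: [564.6, 52.6, 110.2]
tcp_rot: [-3.141, 0.0, 1.588]
contact_force: [-5.9, 0.8, 0.8]
opening: 0.605
grasp_force: 2.8
```

Scaled: 0.0008 m is 0.0013, 0.0006 m is 0.001.

Emit:
move_arm(
  motion=[
    [0,0,0,0,0.001,0,0.053],
    [0,0,0,0,0.0013,0,0.053],
    [0,0,0,0,0.0013,0,0.053],
  ],
)

```text
clock: 18.55
eef_pos: [565.2, 52.6, 110.1]
tcp_rot: [-3.141, 0.0, 1.588]
contact_force: [-6.6, 0.7, 2.2]
opening: 0.626
grasp_force: 3.1
```

Scaled: 0.0004 m is 0.0007.

Emit:
move_arm(
  motion=[
    [0,0,0,0,0.0007,0,0.053],
    [0,0,0,0,0.0007,0,0.053],
  ],
)

```text
clock: 18.8
eef_pos: [565.2, 52.6, 110.0]
tcp_rot: [-3.14, 0.0, 1.588]
contact_force: [-7.7, -0.8, 2.7]
opening: 0.618
grasp_force: 3.6
```

Scaled: -0.0015 m is -0.0025, -0.001 m is -0.0017.

Emit:
move_arm(
  motion=[
    [0,0,0,0,0,0,0.056],
    [0,0,0,0,-0.0017,0,0.06],
    [0,0,0,0,-0.0025,0,0.06],
    [0,0,0,0,-0.0025,0,0.06],
  ],
)

```text
clock: 19.3
eef_pos: [564.9, 52.7, 110.4]
tcp_rot: [3.141, -0.0, 1.588]
contact_force: [0.5, -0.1, -0.3]
opening: 0.699
grasp_force: 0.0
```

Scaled: -0.15 m is -0.25, -0.13 m is -0.2167.

Emit:
move_arm(
  motion=[
    [0,0,0,0,0,-0.0083,0.06],
    [0,0,0,0,0,-0.0333,0.06],
    [0,0,0,0,0,-0.1,0.06],
    [0,0,0,0,-0.0833,-0.1833,0.06],
    [0,0,0,0,-0.1667,-0.2167,0.06],
    [0,0,0,0,-0.25,-0.2167,0.06],
    [0,0,0,0,-0.25,-0.2167,0.06],
    [0,0,0,0,-0.25,-0.2167,0.06],
  ],
)

```text
clock: 20.3
eef_pos: [415.5, 50.2, 241.3]
tcp_rot: [3.139, -0.0, 1.588]
contact_force: [1.1, 0.3, -0.9]
opening: 0.697
grasp_force: 0.0
```

Run:
```python
from h import *
st()
im,w=cloud("scene"); it,wt=cloud("top")
c=np.hstack([cv2.resize(im[130:280,230:390],None,fx=2.5,fy=2.5,interpolation=cv2.INTER_CUBIC),cv2.resize(it[120:270,240:400],None,fx=2.5,fy=2.5,interpolation=cv2.INTER_CUBIC)])
cv2.imwrite("pics/fin.png",c[:,:,::-1])
for W in(w,wt):
    p=near(W,510,620,42,62,85,135)
    print([(a,int(np.median(p[(p[:,0]>=a)&(p[:,0]<a+3)][:,2]))) for a in range(520,610,3) if ((p[:,0]>=a)&(p[:,0]<a+3)).any()])
```

```text
t20.30 [415.53  50.19 241.31] [ 3.1389e+00 -2.0000e-04  1.5879e+00] F [ 1.1  0.3 -0.9] M [ 0.   -0.05 -0.  ] open mm 59.5 g 0.0 q [ 0.12  0.01  2.04 -0.    1.09  0.1 ]
[(520, 98), (523, 101), (526, 103), (529, 103), (532, 104), (535, 105), (538, 115), (541, 122), (544, 122), (547, 122), (550, 120), (553, 121), (556, 121), (559, 121), (562, 121), (565, 120), (568, 122), (571, 122), (574, 121), (577, 120), (583, 114), (586, 117), (589, 117), (592, 105), (595, 105), (598, 102), (601, 104), (604, 104), (607, 105)]
[(520, 102), (523, 105), (526, 99), (529, 102), (532, 104), (535, 111), (538, 120), (541, 121), (544, 122), (547, 122), (550, 122), (553, 120), (556, 120), (559, 122), (562, 120), (565, 120), (568, 121), (571, 122), (574, 121), (577, 118), (580, 111), (583, 115), (586, 118), (589, 105), (592, 106), (595, 105), (598, 104), (601, 106), (604, 105), (607, 103)]
```

View pics/fin.png

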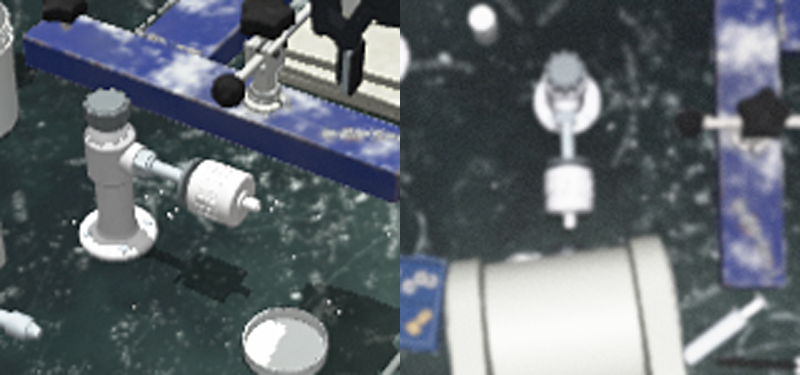

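The capsule sits straight on turret b's tube at left crop (215,190), with the ring sprung out. Depth puts the back face at about x = 538.5 mm and the ring face at about 590 mm, so the 51 mm length is right. The robot is clear, so I'm handing in.

```bash
python3 -c "
from rig import order
print(order.sign_off())"
```

```text
the job is handed in; nothing more can be done
None
```

The capsule is now on turret b, pushed until it stopped, with its ring sprung right out and the robot clear; I handed the job in at about 20 s. The end-of-step force readings stayed below 9 N, and I did not tug the capsule to test the lock.

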